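# Show the hidden basket tag to the bench camera with the swivel mirror

## Robot

A 6-joint arm with a two-finger parallel gripper is mounted at the origin on the work surface. World frame = base frame: x ahead of the robot, y to its left, z up, the work surface at z = 0. Lengths are in mm, angles in rad, forces in N, time in s.
With the tool pointing down it reaches from about 350 to 975 mm from the base axis. Payload 7.1 kg.
Tool frame: the origin (TCP) lies between the finger pads; the fingertips stand 19 mm ahead of it and the grasp point (between the pads) is the TCP (ctrl.tcp_to_tips is the distance from the TCP to the fingertips, in mm); z points along the fingers, y is the line along which they close (so a half turn about z gives the same grasp; the last joint's range is limited). The gripper opens to 88 mm and grips with 3 to 60 N. Pads are 20 mm wide; open, the fingers measure 115 mm over their backs; the gripper's body (75 mm by 178 mm) begins 61 mm behind the grasp point.
Start: joints at [-1.219, 0.423, 1.63, -0, 1.089, -0.019], TCP at [226.492, -582.5, 241.675] pointing down, gripper open.
Joint ranges: [-3, 3], [-0.9, 2.11], [0.09, 2.58], [-1.31, 4.45], [0.11, 2.69], [-2.54, 2.54]. Speed limits (rad/s): [2.39, 2.39, 3.01, 3.14, 3.14, 3.14].

## Interface

Orientations are given as a rotation vector (axis times angle).
In Python, from workcell import status, optics, ctrl gives the robot as it stands. The module is installed in compiled form; this text tells all that it offers.
- The arm moves only by the shell command python3 -m inch 'ROWS'. ROWS is JSON, a list that holds one entry, the list of rows, each a list of 7 numbers: the shift along the tool's x, y, z in mm, then the turn, a rotation vector about the tool's x, y, z in rad, then the opening in per cent of the stroke, from 0 (shut) to 100 (fully open). A call has 1 to 20 rows; each row is the pose to reach, as a shift and turn from the pose commanded when the call began, along the tool's axes at that moment; what a row does not reach only later rows make up. A row lasts 1/10 s, in which the tool goes at most 50 mm and 8.59 degrees, less where a joint would pass 70% of its speed; a pose out of reach is approached as far as the arm can. A call with a gripper value outside its range is refused whole. The fingers move at their own pace and stop on an object; the grip force is fixed at half the most. Time passes only in rows, so rows that repeat a pose let the fingers close. It gives the time, the measured TCP pose, the force, the opening and the grip force at its end, in the units of the state.
- status.get_obs(): the state, without advancing time (a new reading comes with each control period).
- optics.get_image(name): name is "scene" or "top" or "wrist"; returns a dict with "frame" (420x560x3 uint8, red, green, blue), "fx", "fy", "cx", "cy" (pixels), "rvec" (rotation vector, rad) and "tvec" (3), from world to camera coordinates, as OpenCV has them; the wrist camera has in their place "hand_eye" (4x4, takes a point from camera to tool coordinates, whose origin is the TCP and whose axes are the flange's). Camera axes: x right, y down, z forward; pixel columns grow to the right and rows downward; lengths in mm; the calibration is good to about 2 mm. A picture is of the moment at which its call begins: read the wrist's pose just before it. There is no depth.
- ctrl.close_job(): hands the job in; it is judged then, once.
The state is a dict: "t": time; "qpos": joint angles; "qvel": joint speeds; "joint_torque": joint torques, N m; "ee_pos": TCP position; "orientation": TCP orientation; "ft_force": force on the tool from outside, world axes, zero at the start; "moment": the same for the moment, N m; "width": finger opening in mm; "grasp_force": force on a finger pad.
Only numpy, scipy, OpenCV 4.12 (cv2) and the standard library are available. Lean on these libraries where they do the work, as an engineer would, in place of code of your own. Each camera call takes 0.05 s, during which the arm holds its last target. There are 200 camera calls.

## Task

Hang the wire sample basket by its bail on the two-pronged hook of the blue retort stand, with its orange tag on the side towards the swivel mirror, and let go of it so that it hangs at rest. Then take the blue thumb bar on top of the mirror and turn the mirror until the bench camera sees the tag in the middle of the mirror; the mirror is sprung and swings back if let go, so finish while still holding it at that angle by the bar. Do not move the other bottles and tools on the bench.

Things in the scene. Friction and masses are not known exactly. Their poses are not given: they have to be found in the camera images.
- basket: Wire basket, 80 mm (its x) by 120 mm (its y), 70 mm deep, about 0.24 kg, with a rigid bail: two legs at its y ends, inner faces 56 mm either side of the middle, and a flat top strip along its y, 12 mm wide, 4 mm thick, 150 mm above the underside; about 75 mm free between rim and strip. Origin: centre of the underside, z up. Starts on the bench, its -y (tag) end roughly to the robot's right.
- basket_grip (a point): Centre of the black plastic grip in the middle of the bail's top strip: 14 mm thick (basket x), 32 mm long (basket y), 14 mm high; 150 mm above the basket's underside. Axes as the basket: y runs along the strip. Pinch it from above across its x.
- tag (a point): Centre of the face of the square orange tag (36 mm, with a white disc and black dot) on the basket's -y end, 46 mm above the underside; 64 mm from the basket's middle. Axes as the basket, so the tag faces along its -y. An orange clip on the rim above it shows from overhead.
- hook_stand: Retort stand fixed to the bench: blue base plate 175 x 120 mm, 12 mm thick, steel rod 12 mm thick, 347 mm tall, 110 mm along its +x from the origin, and a two-pronged hook in a boss head, pointing along its -x, roughly to the robot. Origin on the bench straight below point hook_seat.
- hook_seat (a point): Midway between the prongs, level with their upper edges (239 mm up), where the bail strip rests across both. Prongs: 8 mm rods along the stand's x, 68 mm between centres, from a cross bar 70 mm on the +x side of this point to upturned red-balled tips 42 mm on its -x side, 13 mm above the prongs. The strip passes over the tips, prongs under it; hung, the grip's centre is 2 mm above this point.
- viewer: Viewing station fixed to the bench: a 410 mm aluminium extrusion along its x carrying the mirror's pivot at its origin and the bench camera (grey box, black lens) at its +x end, aimed along the extrusion at the mirror. Origin on the bench below the mirror's axis.
- lens (a point): Front of the bench camera's lens, 240 mm from the mirror's axis along the station's +x, 131 mm above the bench; the height of the mirror's centre and, within 10 mm, of the hung tag.
- mirror_centre (a point): Centre of the square mirror (78 mm glass in an 84 mm black frame), 131 mm above the bench, on its upright turning axis. The reflecting face is upright and holds the axis; the point's x axis is the face's normal, pointing out of the glass.
- mirror_handle (a point): Point on the mirror's axis, 211 mm above the bench, at which to pinch the blue thumb bar on top of the mirror: 10 mm thick along the mirror's normal, 46 mm long along its face, 36 mm high (191 to 227 mm above the bench; the frame's top edge is at 173 mm). Axes as the mirror's: x is the normal.
- mirror (a joint): Turn of the mirror about its upright axis, rad, counter-clockwise from above, 0 to 1.5. A return spring parks it at 0, where the normal points 0.35 rad clockwise of the direction to the lens; the spring's torque is about 0.025 N m at rest and 0.075 N m at 1 rad.
- sight (a point): What the camera sees, as a line (nothing visible): from the mirror's centre its x axis points where the camera's central line of sight goes after the mirror, turning twice as far as the mirror. The tag is in the middle of the mirror when its centre lies on this x axis, seen from above: the mirror's normal then halves the angle between the directions to lens and tag.
- bottle_white: Bystander: a white plastic bottle with blue cap, 72 mm across, 170 mm tall. Origin: centre of the underside.
- bottle_glass: Bystander: a glass bottle with blue cap, 68 mm across, 140 mm tall. Origin: centre of the underside.
- beaker: Bystander: a glass beaker, 72 mm across, 100 mm tall. Origin: centre of the underside.
- bottle_amber: Bystander: an amber bottle with black cap, 60 mm across, 120 mm tall. Origin: centre of the underside.
- jar: Bystander: a clear jar with white lid, 66 mm across, 70 mm tall. Origin: centre of the underside.
- tip_box: Bystander: a blue box of pipette tips with a clear lid, 82 x 122 mm, 64 mm tall. Origin: centre of the underside.
- screwdriver: Bystander: a screwdriver with a red handle, 180 mm long, lying flat. Origin: on its axis, near the bench.
Mind the look-alikes: they are no part of the job. Leave any green look-alike of the basket alone.

How it is judged:
By the outcome, as a careful person would: the job done as asked, in the order asked, and still so for the second after the job is handed in, while the arm keeps its last pose, push and grip.
It also fails if it takes over 42 s, if anything falls off the work surface, if the arm or the gripper's body presses on something with over 40 N, if the wrist force passes 120 N, or if a joint passes its speed limit or range.

## Working session

There is one attempt and no reset: what is moved stays moved. The work goes in short steps, Python scripts to look and compute and a shell command to move; the robot and the scene stay as the last step left them, time stands still between calls to the robot, and variables do not carry over. Pictures are saved under pics/ and viewed, at most 10 in all, crops included, and the job is handed in when it is done.

```bash
mkdir -p pics
cat > h.py <<'E'
import numpy as np, cv2, json, pickle
from scipy.spatial.transform import Rotation as R
from workcell import status, optics, ctrl
def grab(name, fn):
    o=status.get_obs(); d=optics.get_image(name)
    cv2.imwrite(f'pics/{fn}.png', d['frame'][:,:,::-1])
    d['ee_pos']=o['ee_pos']; d['orientation']=o['orientation']
    pickle.dump(d,open(f'pics/{fn}.pkl','wb')); return d
def load(fn): return pickle.load(open(f'pics/{fn}.pkl','rb'))
def ray(d,u,v):
    c=np.array([(u-d['cx'])/d['fx'],(v-d['cy'])/d['fy'],1.])
    if 'hand_eye' in d:
        H=np.array(d['hand_eye']);Rt=R.from_rotvec(d['orientation']).as_matrix()
        return Rt@H[:3,3]+np.array(d['ee_pos']), Rt@H[:3,:3]@c
    M=R.from_rotvec(np.ravel(d['rvec'])).as_matrix()
    return -M.T@np.ravel(d['tvec']), M.T@c
def atz(d,u,v,z):
    o,r=ray(d,u,v); return o+r*(z-o[2])/r[2]
def tri(*obs):
    A=np.zeros((3,3));b=np.zeros(3);L=[]
    for d,u,v in obs:
        o,r=ray(d,u,v);r=r/np.linalg.norm(r);P=np.eye(3)-np.outer(r,r);A+=P;b+=P@o;L.append((P,o))
    p=np.linalg.solve(A,b); return p.round(1),[round(float(np.linalg.norm(P@(p-o))),1) for P,o in L]
def proj(d,p):
    if 'hand_eye' in d:
        H=np.array(d['hand_eye']);Rt=R.from_rotvec(d['orientation']).as_matrix()
        c=H[:3,:3].T@(Rt.T@(np.array(p)-d['ee_pos'])-H[:3,3])
    else: c=R.from_rotvec(np.ravel(d['rvec'])).as_matrix()@np.array(p)+np.ravel(d['tvec'])
    return np.array([d['fx']*c[0]/c[2]+d['cx'],d['fy']*c[1]/c[2]+d['cy']]).round(1)
def totool(p): # world point -> shift in current tool axes
    o=status.get_obs(); return (R.from_rotvec(o['orientation']).inv().apply(np.array(p)-o['ee_pos'])).round(1)
def crop(fn,out,x0,y0,x1,y1,s):
    im=cv2.imread(f'pics/{fn}.png')[y0:y1,x0:x1]; cv2.imwrite(f'pics/{out}.png',cv2.resize(im,None,fx=s,fy=s,interpolation=cv2.INTER_CUBIC))
E
python3 - <<'E'
from h import *
a=grab('top','top0');b=grab('scene','sc0')
im=np.vstack([cv2.imread('pics/top0.png')])
cv2.imwrite('pics/top0b.png',cv2.resize(im,(800,600),interpolation=cv2.INTER_CUBIC))
cv2.imwrite('pics/sc0b.png',cv2.resize(cv2.imread('pics/sc0.png'),(800,600),interpolation=cv2.INTER_CUBIC))
for d in(a,b): print(ray(d,280,210),d['fx'])
o=status.get_obs();print(o)
E
```

```text
(array([ 287.20139502,    6.55856481, 1520.74478231]), array([ 0.17296182, -0.01030877, -0.98487692])) 472.5048146869203
(array([1495.69304492,  165.9468991 , 1032.09120304]), array([-0.70802522, -0.14047436, -0.69263879])) 425.8265270065768
{'t': 0.1, 'qpos': array([-1.21901394e+00,  4.23770414e-01,  1.63055701e+00,  7.23228327e-05,
        1.08863046e+00, -1.89921256e-02]), 'qvel': array([-3.12131744e-04, -1.49935976e-03, -9.71245897e-04,  8.57569848e-04,
       -5.89503653e-05,  7.13274099e-05]), 'joint_torque': array([-1.68815527e-04, -5.45615780e+01, -2.74327898e+01,  6.45399769e-02,
        1.88244029e-02, -2.12491972e-05]), 'ee_pos': array([ 226.34962232, -582.08326954,  240.99790716]), 'orientation': array([-3.08643726e+00, -5.78778928e-01,  2.55852759e-04]), 'ft_force': array([-0.00903495,  0.3397785 , -0.05360617]), 'moment': array([-0.01859624,  0.04773615, -0.10340276]), 'grasp_force': 0.0, 'width': 87.55262557468173}
```

View pics/top0b.png

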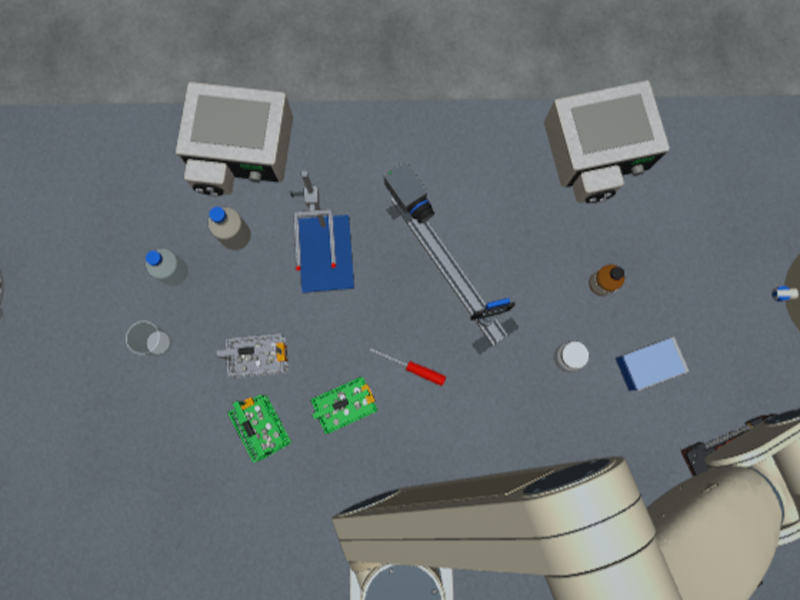

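View pics/sc0b.png

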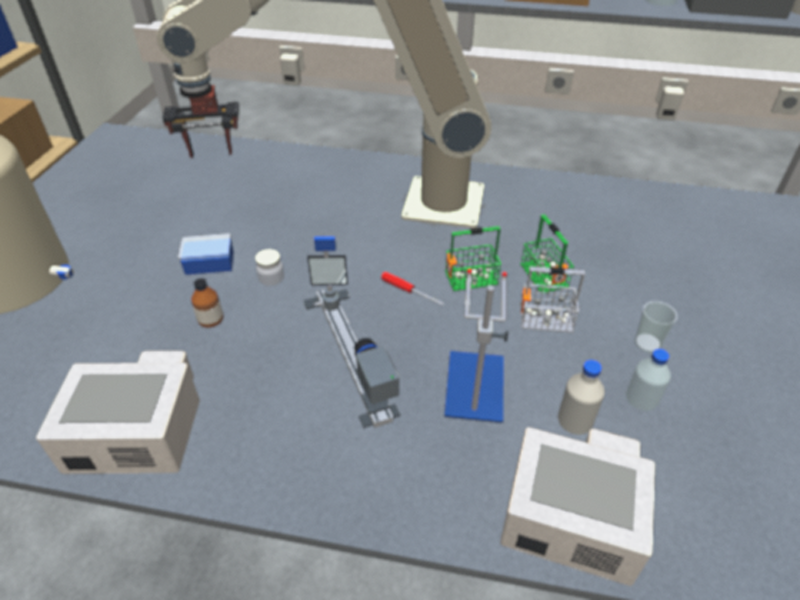

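The top picture (800x600 scale) shows the wire basket's grip at about (246,351) and its orange clip at (281,352). The hook tips are at (298,268) and (333,266), and the mirror bar is at (497,303). In the scene picture the basket grip is at about (551,271), the hook tips at (470,272) and (504,275), and the bar at (325,243). I'll enlarge these regions.

Run:
```python
from h import *
t=cv2.imread('pics/top0.png');s=cv2.imread('pics/sc0.png')
def c(im,x,y,w,h,k): return cv2.resize(im[y:y+h,x:x+w],(w*k,h*k),interpolation=cv2.INTER_CUBIC)
# A: top basket+hook (150..250, 115..265)x4 = 400x600 ; B: top mirror/lens (265..365,110..250)
A=c(t,150,118,100,150,4); 
B=c(t,265,110,100,75,4);B2=c(t,265,185,100,75,4)
cv2.imwrite('pics/c1.png',np.hstack([A,np.vstack([B,B2])]))
C=c(s,310,175,100,75,4); D=c(s,205,155,100,75,4);E=c(s,310,225,100,75,4);F=c(s,215,225,100,75,4)
cv2.imwrite('pics/c2.png',np.vstack([np.hstack([C,D]),np.hstack([E,F])]))
```

```text
(no output)
```

View pics/c1.png

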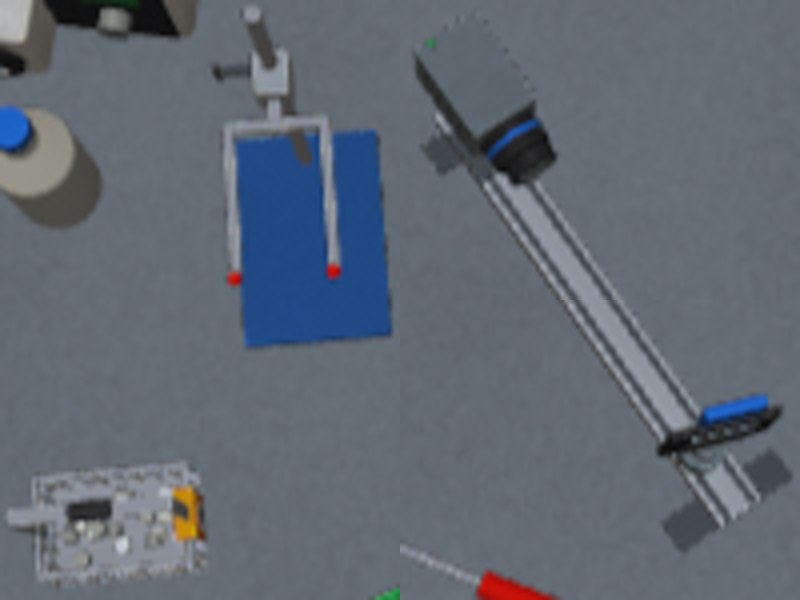

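View pics/c2.png

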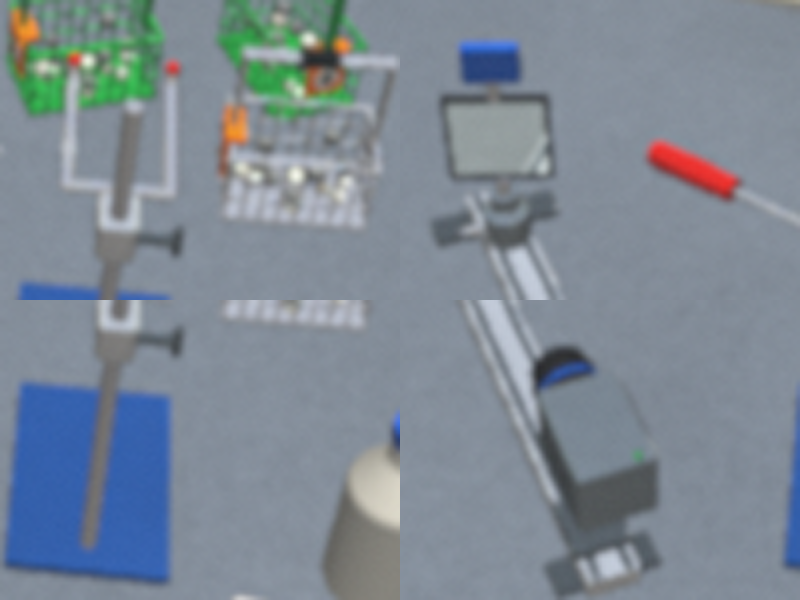

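```bash
cat > m.py <<'E'
from h import *
T=load('top0');S=load('sc0')
h=lambda x:(x+.5)/4-.5
A=lambda x,y:(150+h(x),118+h(y));B=lambda x,y:(265+h(x-400),110+h(y))
C=lambda x,y:(310+h(x),175+h(y));D=lambda x,y:(205+h(x-400),155+h(y))
E=lambda x,y:(310+h(x),225+h(y-300));F=lambda x,y:(215+h(x-400),225+h(y-300))
E
python3 - <<'E'
from m import *
print('grip',tri((T,*A(90,510)),(S,*C(322,60))), atz(T,*A(90,510),157))
print('stripL',tri((T,*A(10,518)),(S,*C(396,62))))
print('strip ends z150 scene',atz(S,*C(247,53),152),atz(S,*C(397,62),152))
print('rim',[atz(T,*A(*p),70).round(1) for p in [(33,476),(192,462),(205,567),(40,582)]])
print('tipL',tri((T,*A(235,279)),(S,*C(172,68))),'tipR',tri((T,*A(334,271)),(S,*C(74,61))))
print('crossbar',[atz(T,*A(*p),235).round(1) for p in [(229,127),(325,122)]],[atz(S,*C(*p),235).round(1) for p in [(173,191),(67,184)]])
print('base',[atz(T,*A(*p),12).round(1) for p in [(375,131),(390,333),(246,347)]])
print('baseS',[atz(S,*E(*p),12).round(1) for p in [(22,384),(168,398),(168,578),(6,565)]])
print('rodtop',tri((T,*A(252,14)),(S,*C(132,105))))
print('bar',tri((T,*B(735,408)),(S,*D(490,45))),[atz(T,*B(*p),227).round(1) for p in [(704,416),(766,401)]],[atz(S,*D(*p),227).round(1) for p in [(461,44),(518,44)]])
print('framebase',[atz(T,*B(*p),173).round(1) for p in [(665,448),(778,413)]],[tri((S,*D(*p)),)[0] if 0 else atz(S,*D(*p),173).round(1) for p in [(441,97),(551,97)]])
print('extr',[atz(T,*B(*p),20).round(1) for p in [(515,187),(735,508)]],[atz(T,*B(*p),30).round(1) for p in [(538,183),(700,415),(487,183),(660,437)]])
print('camtop',[atz(T,*B(*p),160).round(1) for p in [(415,53),(472,12),(533,95),(480,145)]])
E
```

```text
grip (array([429.6, 310. , 144.4]), [1.7, 1.7]) [428.29277563 305.52641233 157.        ]
stripL (array([424.3, 367.2, 147.5]), [1.7, 1.7])
strip ends z150 scene [441.07852822 251.89212586 152.        ] [429.11932298 368.64404841 152.        ]
rim [array([464.2, 369. ,  70. ]), array([473.2, 246.9,  70. ]), array([392.2, 235.8,  70. ]), array([382.8, 361.4,  70. ])]
tipL (array([577.8, 190.9, 243.8]), [0.8, 0.8]) tipR (array([582.7, 122.6, 243. ]), [0.7, 0.7])
crossbar [array([689.8, 196.7, 235. ]), array([692.5, 129. , 235. ])] [array([690.1, 201.2, 235. ]), array([697.1, 132.1, 235. ])]
base [array([754.5, 108.9,  12. ]), array([583.9,  97.2,  12. ]), array([574., 214.,  12.])]
baseS [array([591.9, 100.3,  12. ]), array([584.4, 215.5,  12. ]), array([754.6, 227.6,  12. ]), array([765.5, 112.1,  12. ])]
rodtop (array([732.2, 166.9, 343.6]), [0.4, 0.4])
bar (array([ 507.5, -196.8,  223. ]), [0.9, 0.9]) [array([ 501.7, -175.3,  227. ]), array([ 511.6, -218.9,  227. ])] [array([ 515.5, -216.2,  227. ]), array([ 507.1, -173.4,  227. ])]
framebase [array([ 487.7, -153.8,  173. ]), array([ 512.1, -236.6,  173. ])] [array([ 518. , -237.1,  173. ]), array([ 501.3, -152.2,  173. ])]
extr [array([729.2, -56. ,  20. ]), array([ 461.1, -226.3,   20. ])] [array([729.4, -74.5,  30. ]), array([ 535.2, -199.8,   30. ]), array([730. , -32.8,  30. ]), array([ 517.9, -167.1,   30. ])]
camtop [array([793.8,  23.1, 160. ]), array([825.9, -20.5, 160. ]), array([759.5, -65.2, 160. ]), array([720.9, -24.7, 160. ])]
```

Run:
```python
from h import *
o=status.get_obs();M=R.from_rotvec(o['orientation']).as_matrix();print(M.round(3))
d=optics.get_image('wrist');print(np.array(d['hand_eye']).round(2),d['fx'])
print(totool([480,-200,340]),totool([400,308,340]))
# yaw of tool x in world now
print(np.arctan2(M[1,0],M[0,0]))
for w in(0.09+np.pi/2,0.09-np.pi/2): # tool y along basket x (yaw .09) sign +/-; tool x yaw
  print(w)
```

```text
[[ 0.932  0.362 -0.   ]
 [ 0.362 -0.932  0.001]
 [ 0.    -0.001 -1.   ]]
[[-0.000e+00 -9.600e-01 -2.700e-01  7.425e+01]
 [ 1.000e+00 -0.000e+00  0.000e+00 -8.000e-02]
 [-0.000e+00 -2.700e-01  9.600e-01 -1.436e+02]
 [ 0.000e+00  0.000e+00  0.000e+00  1.000e+00]] 323.3357281370907
[ 374.9 -264.4  -98.6] [ 484.4 -766.9  -98. ]
0.3707408738236382
1.6607963267948966
-1.4807963267948965
```

```bash
python3 -m inch '[[[375,-264,-99,0,0,-0.6,100],[375,-264,-99,0,0,-0.6,100],[375,-264,-99,0,0,-0.6,100],[375,-264,-99,0,0,-0.6,100],[375,-264,-99,0,0,-0.6,100],[375,-264,-99,0,0,-0.6,100],[375,-264,-99,0,0,-0.6,100],[375,-264,-99,0,0,-0.6,100],[375,-264,-99,0,0,-0.6,100],[495,-760,-99,0,0,-1.29,100],[495,-760,-99,0,0,-1.29,100],[495,-760,-99,0,0,-1.29,100],[495,-760,-99,0,0,-1.29,100],[495,-760,-99,0,0,-1.29,100],[495,-760,-99,0,0,-1.29,100],[495,-760,-99,0,0,-1.29,100],[495,-760,-99,0,0,-1.29,100],[495,-760,-99,0,0,-1.29,100],[495,-760,-99,0,0,-1.29,100],[495,-760,-99,0,0,-1.29,100]]]'; python3 -m inch '[[[0,0,0,0,0,0,100],[0,0,0,0,0,0,100],[0,0,0,0,0,0,100]]]'
python3 - <<'E'
from h import *
grab('wrist','w1');cv2.imwrite('pics/w1b.png',cv2.resize(cv2.imread('pics/w1.png'),(800,600),interpolation=cv2.INTER_CUBIC))
o=status.get_obs();print(o['ee_pos'],o['qpos'])
for p in ([429,308,152],[582,122,245],[578,191,245]):print(proj(load('w1'),p)*1.4286)
E
```

```text
t: 2.15
ee_pos: [411.5, 308.6, 340.6]
orientation: [-2.116, -2.321, -0.001]
ft_force: [0.6, -0.6, 0.2]
width: 87.6
grasp_force: 0.0
t: 2.45
ee_pos: [412.4, 304.1, 340.5]
orientation: [2.12, 2.318, -0.001]
ft_force: [0.5, 0.2, -0.0]
width: 87.8
grasp_force: 0.0
[412.59417381 303.98094406 340.63211334] [ 6.11865717e-01  1.47895141e-01  1.77058123e+00 -2.20530954e-04
  1.22349976e+00  5.23341193e-01]
[418.15122 267.8625 ]
[628.29828 595.15476]
[646.72722 506.29584]
```

View pics/w1b.png

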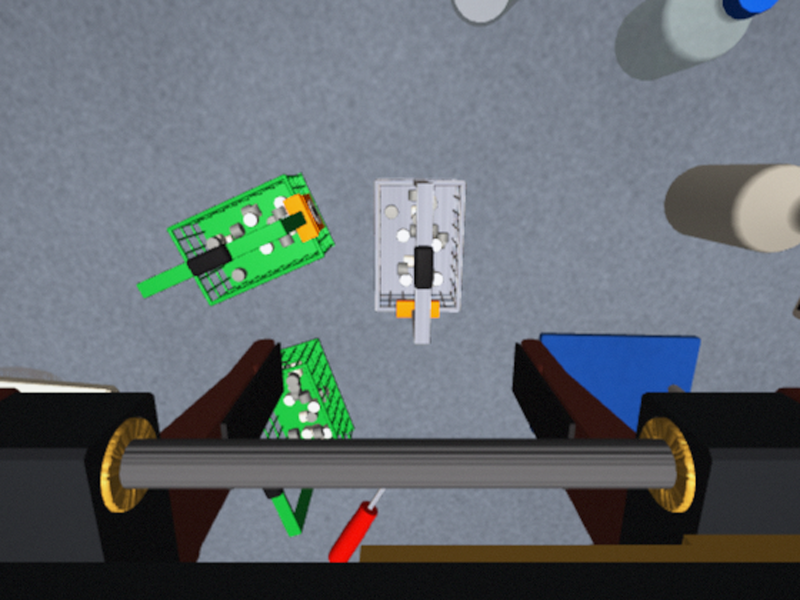

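The wrist view shows the grip at (424,267), its strip running almost straight down the picture from (424,182) to (422,343), and the tag clip at the lower end. Hence the tool yaw is already aligned.

Run:
```python
from h import *
d=load('w1');k=1/1.4286
g=atz(d,424*k,264*k,157);print(g, tri((d,424*k,267*k),(load('top0'),172.1,245.1)),tri((d,424*k,267*k),(load('sc0'),390.1,189.6)))
a=atz(d,424*k,182*k,152);b=atz(d,422*k,343*k,152);print(a,b,np.arctan2(-(a-b)[0],(a-b)[1]))
M=R.from_rotvec(status.get_obs()['orientation']).as_matrix();print(M.round(3))
print(totool([g[0],g[1],151]))
```

```text
[432.58542441 312.20987321 157.        ] (array([431.6, 307.9, 146. ]), [2.1, 2.1]) (array([433.8, 309.6, 149. ]), [1.3, 1.3])
[426.89433818 369.21523701 152.        ] [437.87347931 249.64586706 152.        ] 0.09156559066166475
[[-0.088  0.996 -0.   ]
 [ 0.996  0.088 -0.   ]
 [-0.    -0.    -1.   ]]
[  6.5  20.7 189.6]
```

```bash
python3 -m inch '[[[5,20.7,50,0,0,0,100],[5,20.7,100,0,0,0,100],[5,20.7,130,0,0,0,100],[5,20.7,160,0,0,0,100],[5,20.7,180,0,0,0,100],[5,20.7,190,0,0,0,100],[5,20.7,190,0,0,0,100],[5,20.7,190,0,0,0,0],[5,20.7,190,0,0,0,0],[5,20.7,190,0,0,0,0],[5,20.7,190,0,0,0,0],[5,20.7,190,0,0,0,0],[5,20.7,190,0,0,0,0]]]'
```

```text
t: 3.8
ee_pos: [432.6, 312.2, 150.9]
orientation: [2.119, 2.319, 0.001]
ft_force: [-0.2, 0.5, -0.3]
width: 43.5
grasp_force: 0.0
```

```bash
python3 -m inch '[[[0,0,0,0,0,0,0],[0,0,0,0,0,0,0],[0,0,0,0,0,0,0],[0,0,0,0,0,0,0],[0,0,0,0,0,0,0],[0,0,-15,0,0,0,0],[0,0,-30,0,0,0,0],[0,0,-50,0,0,0,0]]]'
```

```text
t: 4.6
ee_pos: [431.8, 311.5, 200.1]
orientation: [-2.119, -2.319, 0.004]
ft_force: [0.4, 0.7, -3.1]
width: 13.7
grasp_force: 30.0
```

```bash
python3 -m inch '[[[0,0,-40,0,0,0,0],[0,0,-80,0,0,0,0],[0,0,-120,0,0,0,0],[-30,10,-120,0,0,0.02,0],[-65,20,-120,0,0,0.02,0],[-100,32,-120,0,0,0.02,0],[-130,43,-120,0,0,0.02,0],[-150,50,-110,0,0,0.02,0],[-158,54,-95,0,0,0.02,0],[-158,54,-80,0,0,0.02,0],[-158,54,-75,0,0,0.02,0],[-158,54,-75,0,0,0.02,0],[-158,54,-75,0,0,0.02,0]]]'
python3 - <<'E'
from h import *
grab('wrist','w2');cv2.imwrite('pics/w2b.png',cv2.resize(cv2.imread('pics/w2.png'),(800,600),interpolation=cv2.INTER_CUBIC))
for p in ([582.7,122.6,250],[578,191,250],[622,159,239]):print(proj(load('w2'),p)*1.4286)
E
```

```text
t: 5.9
ee_pos: [500.7, 159.9, 276.0]
orientation: [2.142, 2.298, 0.0]
ft_force: [0.4, 0.0, -2.7]
width: 13.9
grasp_force: 30.0
[581.58306 454.00908]
[601.01202 297.1488 ]
[678.44214 369.57882]
```

View pics/w2b.png

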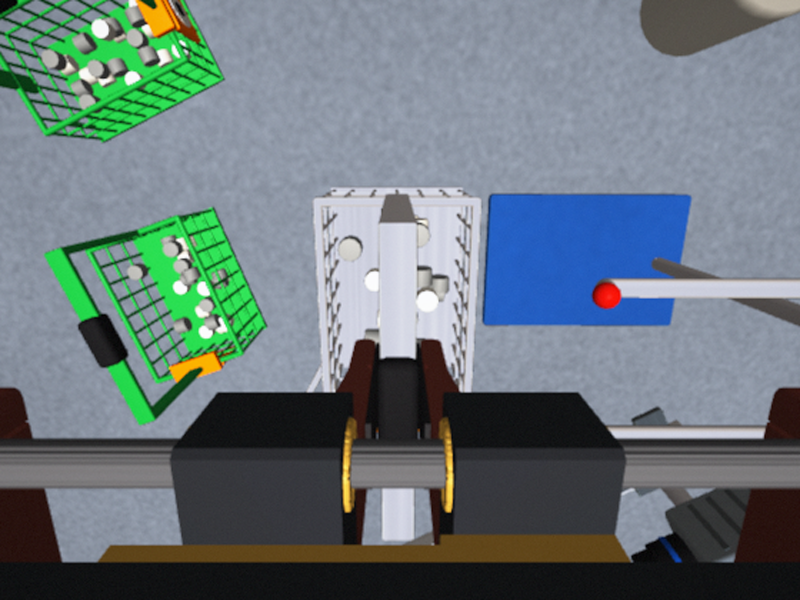

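The left hook tip is at (606,295) and was predicted at (601,297), so the hook measurement is good to 2 mm. Its prong runs level in the picture, so the yaw is aligned. I'll advance over the tips, then lower.

```bash
python3 -m inch '[[[-6,20,0,0,0,0,0],[-6,45,0,0,0,0,0],[-6,70,0,0,0,0,0],[-6,95,0,0,0,0,0],[-6,112,0,0,0,0,0],[-6,123,0,0,0,0,0],[-6,123,0,0,0,0,0],[-6,123,10,0,0,0,0],[-6,123,20,0,0,0,0],[-6,123,28,0,0,0,0],[-6,123,31,0,0,0,0],[-6,123,31,0,0,0,0],[-6,123,31,0,0,0,0]]]'
```

```text
t: 7.25
ee_pos: [623.8, 162.2, 244.8]
orientation: [2.142, 2.298, 0.0]
ft_force: [0.5, -0.4, -3.9]
width: 13.9
grasp_force: 30.0
```

```bash
python3 -m inch '[[[0,0,1.5,0,0,0,0],[0,0,3,0,0,0,0],[0,0,4,0,0,0,0],[0,0,4,0,0,0,0]]]'
python3 - <<'E'
from h import *
grab('scene','s2');a=cv2.imread('pics/s2.png')[140:290,280:400]
grab('wrist','w3');b=cv2.imread('pics/w3.png')
r=lambda i:cv2.resize(i,(int(i.shape[1]*500/i.shape[0]),500),interpolation=cv2.INTER_CUBIC)
cv2.imwrite('pics/v2.png',np.hstack([r(a),r(b[:,200:500])]))
E
```

```text
t: 7.65
ee_pos: [624.2, 162.3, 241.8]
orientation: [2.142, 2.297, 0.002]
ft_force: [-2.4, 0.3, 4.1]
width: 13.7
grasp_force: 30.0
```

View pics/v2.png

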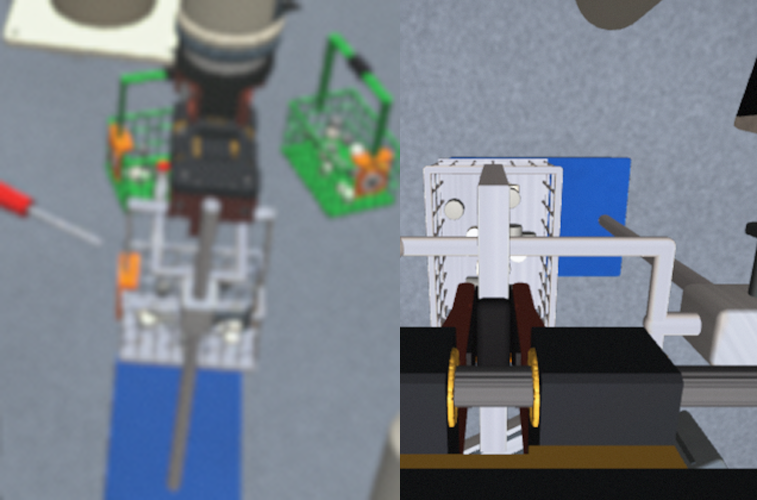

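The wrist force reversed by 8 N and the strip lies across the prong at (495,245), so the basket is resting on the hook. Next I release it partly and lift clear.

```bash
python3 -m inch '[[[0,0,-1,0,0,0,0],[0,0,-1,0,0,0,35],[0,0,-1,0,0,0,35],[0,0,-1,0,0,0,35],[0,0,-1,0,0,0,35],[0,0,-1,0,0,0,35],[0,0,-10,0,0,0,35],[0,0,-25,0,0,0,35],[0,0,-50,0,0,0,35],[0,0,-90,0,0,0,35],[0,0,-110,0,0,0,35]]]'
python3 - <<'E'
from h import *
grab('wrist','w4');b=cv2.imread('pics/w4.png')
cv2.imwrite('pics/w4b.png',cv2.resize(b,(800,600),interpolation=cv2.INTER_CUBIC))
E
```

```text
t: 8.85
ee_pos: [625.0, 162.5, 355.8]
orientation: [2.14, 2.295, 0.007]
ft_force: [0.2, 0.6, 0.3]
width: 30.6
grasp_force: 0.0
```

View pics/w4b.png

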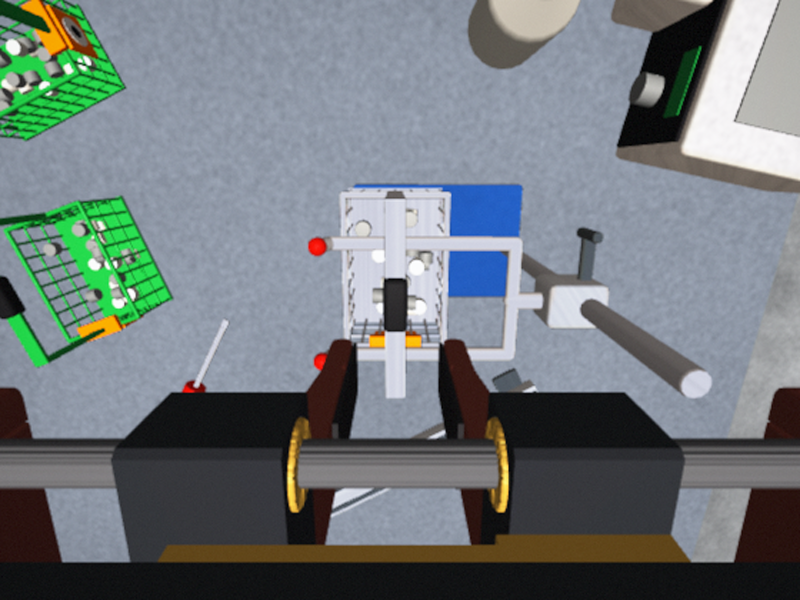

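The basket hangs level, with its strip running from (396,195) to (396,396) across both prongs, the grip at (396,305) and the tag clip at (395,340) on the mirror side. Next is a view of the mirror and lens.

```bash
python3 -m inch '[[[-50,-10,0,0,0,-0.05,60],[-100,-18,0,0,0,-0.1,60],[-150,-25,0,0,0,-0.15,60],[-200,-35,0,0,0,-0.15,60],[-250,-42,0,0,0,-0.15,60],[-300,-50,0,0,0,-0.15,60],[-340,-50,0,0,0,-0.15,60],[-360,-50,0,0,0,-0.15,60],[-360,-50,0,0,0,-0.15,60],[-360,-50,0,0,0,-0.15,60],[-360,-50,0,0,0,-0.15,60]]]'
python3 - <<'E'
from h import *
d=grab('wrist','w5');b=cv2.imread('pics/w5.png')
cv2.imwrite('pics/w5b.png',cv2.resize(b,(800,600),interpolation=cv2.INTER_CUBIC))
w=load('w4');k=1/1.4286
print('grip',atz(w,396*k,302*k,248),'strip ends',atz(w,396*k,195*k,243),atz(w,396*k,396*k,243))
print('prong tips',atz(w,317*k,246*k,252),atz(w,321*k,361*k,252))
print(proj(d,[508,-196,227])/k,proj(d,[710,-67,140])/k)
E
```

```text
t: 10.0
ee_pos: [599.1, -198.8, 350.7]
orientation: [-1.962, -2.453, -0.001]
ft_force: [-0.1, 1.0, -0.3]
width: 52.9
grasp_force: 0.0
grip [626.43376964 162.58743104 248.        ] strip ends [622.38208066 221.52519438 243.        ] [630.67796849 101.32646901 243.        ]
prong tips [581.67882959 192.21658151 252.        ] [585.55917811 125.40201882 252.        ]
[244.00488 256.71942] [585.0117  123.00246]
```

View pics/w5b.png

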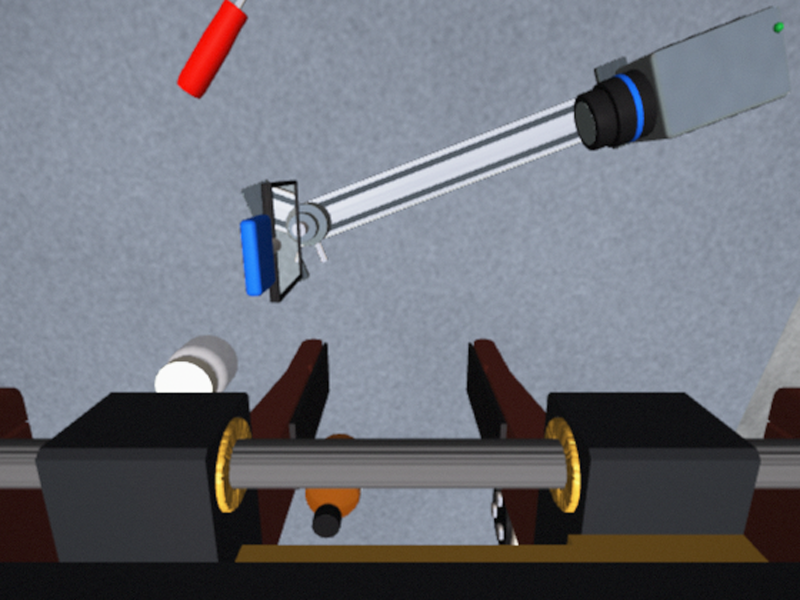

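The bar's top face is centred near (251,258) and the mirror's top edge runs from (271,184) to (280,299). The lens front is at (588,120), and the extrusion edges run (318,193)→(575,97) and (332,236)→(585,148).

Run:
```python
from h import *
d=load('w5');k=1/1.4286
P=lambda u,v,z:atz(d,u*k,v*k,z)[:2].round(1)
bar=P(251,258,227);print('bar',bar,P(243,220,227),P(251,295,227), tri((d,251*k,258*k),(load('top0'),348.4,211.6)),tri((d,251*k,258*k),(load('sc0'),227.1,165.9)))
top=P(275.5,241.5,173);a,b=P(271,184,173),P(280,299,173);print('face',top,a,b,'normal',np.arctan2((a-b)[0]*-1,(a-b)[1]))
L=P(588,120,131);print('lens',L)
for m in(bar,top): v=L-m;print('dist',np.hypot(*v),'ang',np.arctan2(v[1],v[0]))
for z in(20,30,40):
  for p,q in [((318,193),(575,97)),((332,236),(585,148))]:
    v=P(*q,z)-P(*p,z);print(z,P(*p,z),np.arctan2(v[1],v[0]).round(3))
tag=np.array([630.9,98])
for m in (bar,top,np.array([510,-196])):
  v=tag-m;t=np.arctan2(v[1],v[0]);l=L-m;l=np.arctan2(l[1],l[0]);print('tagang',t,'normal',(t+l)/2,'joint',(t-l)/2+.35)
print(totool([*bar,330]))
```

```text
bar [ 512.1 -195.8] [ 504.6 -174.8] [ 515.2 -218.2] (array([ 509. , -198.8,  215.6]), [0.1, 0.1]) (array([ 511.8, -195.2,  226.4]), [0.8, 0.8])
face [ 512.5 -194.3] [ 503.7 -156.2] [ 522. -235.] normal 0.2281886368375823
lens [714.7 -63. ]
dist 242.2449173873417 ang 0.5802170956389242
dist 241.09029428826042 ang 0.5759231174729141
20 [ 512.4 -168.3] 0.566
20 [ 534.  -207.7] 0.552
30 [ 513.9 -167.4] 0.566
30 [ 535.1 -206. ] 0.552
40 [ 515.4 -166.5] 0.566
40 [ 536.1 -204.3] 0.552
tagang 1.1865398207724713 normal 0.8833784582056978 joint 0.6531613625667736
tagang 1.1859326787832345 normal 0.8809278981280744 joint 0.6550047806551602
tagang 1.180651271668623 normal 0.8784187930999432 joint 0.6522324785686798
[ 22.  -84.3  20.8]
```

```bash
python3 -m inch '[[[10,-40,20,0,0,0,60],[22.5,-84,20,0,0,0,60],[22.5,-84,40,0,0,0,60],[22.5,-84,70,0,0,0,60],[22.5,-84,100,0,0,0,60],[22.5,-84,125,0,0,0,60],[22.5,-84,139,0,0,0,60],[22.5,-84,139,0,0,0,60],[22.5,-84,139,0,0,0,0],[22.5,-84,139,0,0,0,0],[22.5,-84,139,0,0,0,0],[22.5,-84,139,0,0,0,0],[22.5,-84,139,0,0,0,0],[22.5,-84,139,0,0,0,0],[22.5,-84,139,0,0,0,0],[22.5,-84,139,0,0,0,0]]]'; python3 -c "
from h import *
o=status.get_obs();M=R.from_rotvec(o['orientation']).as_matrix();print(o['ee_pos'],np.arctan2(M[1,1],M[0,1]),M[:,2],o['width'],o['moment'],o['ft_force'])"
```

```text
t: 11.65
ee_pos: [510.1, -197.3, 212.0]
orientation: [-1.962, -2.45, 0.005]
ft_force: [-10.6, -2.7, 8.5]
width: 9.7
grasp_force: 30.0
[ 510.1130432  -197.32977197  211.98861186] 0.22032184656963483 [-4.00338198e-03 -5.16188101e-04 -9.99991853e-01] 9.71613120951246 [-0.4442025   1.26699175  0.13082371] [-10.56356462  -2.74298212   8.46973494]
```

```bash
python3 -m inch '[[[0,-1,-0.5,0,0,0,0],[0,-2,-1,0,0,0,0],[0,-2,-1,0,0,0,0],[0,-2,-1,0,0,-0.1,0],[0,-2,-1,0,0,-0.2,0],[0,-2,-1,0,0,-0.3,0],[0,-2,-1,0,0,-0.4,0],[0,-2,-1,0,0,-0.5,0],[0,-2,-1,0,0,-0.6,0],[0,-2,-1,0,0,-0.64,0],[0,-2,-1,0,0,-0.658,0],[0,-2,-1,0,0,-0.658,0],[0,-2,-1,0,0,-0.658,0],[0,-2,-1,0,0,-0.658,0]]]'; python3 -c "
from h import *
o=status.get_obs();M=R.from_rotvec(o['orientation']).as_matrix();print(o['ee_pos'],np.arctan2(M[1,1],M[0,1]),M[:,2],o['width'],o['moment'],o['ft_force'],M.T@o['ft_force'])
grab('top','t3');grab('scene','s3');r=lambda n,x,y:cv2.resize(cv2.imread(f'pics/{n}.png')[y:y+150,x:x+100],(400,600),interpolation=cv2.INTER_CUBIC)
cv2.imwrite('pics/t3b.png',np.hstack([cv2.resize(cv2.imread('pics/t3.png')[100:260,190:370],(450,400)),cv2.resize(cv2.imread('pics/s3.png')[120:280,280:420],(350,400))]))"
```

```text
t: 13.05
ee_pos: [510.1, -197.2, 212.1]
orientation: [-1.067, -2.954, 0.0]
ft_force: [2.2, -2.8, -14.3]
width: 10.3
grasp_force: 30.0
[ 510.05780602 -197.24782386  212.12750805] 0.8773595876894845 [-4.89821606e-04  1.38208024e-04 -9.99999870e-01] 10.260350777410403 [-0.6031695  -0.54074843 -0.04038064] [  2.23252221  -2.84514197 -14.34833587] [-3.54217123 -0.75810774 14.34684725]
```

View pics/t3b.png

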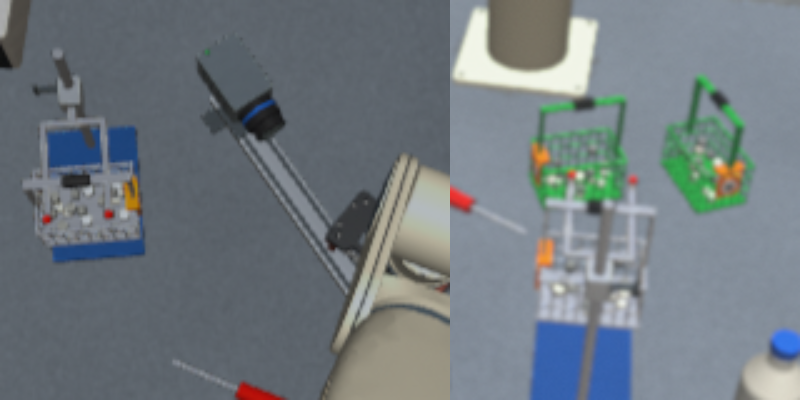

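```bash
python3 -m inch '[[[0,0,1,0,0,0,0],[0,0,1,0,0,0,0],[0,0,1,0,0,0,0]]]'
python3 - <<'E'
from h import *
d=grab('wrist','w6');f=d['frame'].astype(int)
o=status.get_obs();M=R.from_rotvec(o['orientation']).as_matrix();print(o['ft_force'],o['moment'],o['width'],np.arctan2(M[1,1],M[0,1]))
for pt,z in (((23,0),227),((0,0),227),((42,0),173),((23,5),227),((23,-5),227)):
  p=o['ee_pos']+M[:,0]*pt[0]+M[:,1]*pt[1];p[2]=z;print(pt,z,proj(d,p))
m=((f[:,:,2]>90)&(f[:,:,2]>f[:,:,0]*2.0)&(f[:,:,2]>f[:,:,1]*1.3))
m[:,:230]=0;m[:,330:]=0
for v in range(200,420,4):
  c=np.flatnonzero(m[v]); 
  if len(c):print(v,c.min(),c.max(),len(c),f[v,c.min()+2],f[v,c.max()-2])
# dark frame/grey pixels
g=f.sum(2)
for v in range(180,280,8): print(v,g[v,240:322:3])
E
```

```text
t: 13.45
ee_pos: [510.1, -197.2, 212.1]
orientation: [1.067, 2.955, -0.0]
ft_force: [-1.0, -2.0, -4.2]
width: 9.7
grasp_force: 30.0
[-1.56737802 -2.03984568 -4.65092465] [-0.37882129  0.1936959  -0.06443855] 9.55777432398693 0.8780102589514505
(23, 0) 227 [274.8 237.1]
(0, 0) 227 [274.9 285.9]
(42, 0) 173 [275.6 172. ]
(23, 5) 227 [286.6 237.1]
(23, -5) 227 [263.  237.1]
220 273 286 13 [12 40 93] [11 37 92]
224 273 287 15 [12 40 94] [ 7 38 92]
228 272 287 16 [ 9 37 93] [12 41 95]
232 272 288 17 [14 40 96] [11 38 94]
236 270 288 19 [ 9 36 93] [12 38 95]
240 268 288 21 [ 20  85 203] [ 22  87 204]
244 267 289 23 [ 25  99 227] [ 23  93 217]
248 267 289 23 [ 24 102 230] [ 25  95 219]
252 267 289 23 [ 24 101 230] [ 21  93 218]
256 267 289 23 [ 24 101 229] [ 23  92 217]
260 267 289 23 [ 24 101 228] [ 22  94 218]
264 267 289 23 [ 27 102 229] [ 25  95 220]
268 267 289 23 [ 21  98 227] [ 20  95 219]
272 267 289 23 [ 26  99 227] [ 20  93 220]
276 267 289 23 [ 26 100 227] [ 25  94 221]
280 268 289 22 [ 25 105 233] [ 23  95 221]
284 268 289 22 [ 26 105 233] [ 23  96 221]
288 268 288 21 [ 23 104 2
[... 1036 characters left out ...]
465 453 465 489 413 411 407 231 140 152 160 160 160 143 159 456
 465 422 443 458 470 481 467 467 470 468]
244 [448 459 464 473  96  85  95  95  95 172 364 403 403 403 405 376 287  90
 100  92  92  93 369 465 481 468 458 453]
252 [474 466 471 323  96  90  95  99  92 169 369 410 420 414 412 380 286  65
  98  95  88  93  91 483 464 463 470 450]
260 [459 455 399  99  94  94  89  96  75 159 369 412 411 408 417 377 276  44
  96  89  90  93  86 177 461 459 438 459]
268 [471 157  97  94  89  95  95  95  46 152 366 411 411 415 407 379 268  45
  89  96  94  89  85  94  96 460 460 463]
276 [ 55  53  50  47  50  92  95 103  43 144 372 404 413 408 414 388 266  47
  73  93  88  46  52  54  54  48  50  57]
```

The last picture shows the basket hanging on both prongs with its tag to the mirror side. The bar's edges run parallel to the pads, and the normal measures 0.878 rad against a target of 0.879.

```bash
python3 -c "
from workcell import ctrl
print(ctrl.close_job())"
```

```text
the job is handed in; nothing more can be done
None
```

The basket hangs released on the two-pronged hook with its tag facing the mirror, and I handed the job in at about 13.5 s with the gripper holding the mirror at a measured 0.878 rad (target 0.879); no verdict came back.

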